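# Hold a shaker's cover over its screw bosses

### The arm

A 6-joint arm with a two-finger parallel gripper is mounted at the origin on the work surface. World frame = base frame: x ahead of the robot, y to its left, z up, the work surface at z = 0. Lengths are in m, angles in rad, forces in N, time in s.
With the tool pointing down it reaches from about 0.35 to 0.725 m from the base axis. Payload 6 kg.
Tool frame: the origin (TCP) lies on the centre line of the jaws, within the pads' length; the fingertips stand 8 mm ahead of it and the grasp point (between the pads) lies 11 mm behind it; z points along the fingers, y is the line along which they close (so a half turn about z gives the same grasp; the last joint's range is limited). The gripper opens to 85 mm and grips with 20 to 120 N. Pads are 22 mm wide; open, the fingers measure 114 mm over their backs; the gripper's body (76 mm by 85 mm) begins 54 mm behind the grasp point. The pads swing forward as they close: fully open they stand 13 mm farther back than shut.
Start: joints at [1.57, 0.04, 0.085, 0, -1.615, -0.334], TCP at [0.197, 0.567, 0.239] pointing down, gripper open.
Joint ranges: [-2.56, 2.56], [-1.29, 2.01], [-1.08, 1.49], [-3.29, 1.98], [-2.81, -0.18], [-2.99, 2.99]. Speed limits (rad/s): [2.57, 2.57, 3.01, 3.14, 3.14, 3.14].

### API

Orientations are given as [roll, pitch, yaw] about the fixed x, y, z axes, in that order (R = Rz(yaw) Ry(pitch) Rx(roll)).
In Python, from cell import manip gives the robot as it stands.
- The arm moves only by the tool arm_command, never from a script. Its argument "targets" is a list of rows, each a list of 3 entries, a list of its own where there are three numbers: the shift along the tool's x, y, z in cm, then the turn, a rotation vector about the tool's x, y, z in degrees, then the gripper's target within -1 to 1 (fully open at 1, half-way at 0, shut at -1). In form: [[[x, y, z], [wx, wy, wz], gripper], ...]. A call has 1 to 5 rows; each row is the pose to reach, as a shift and turn from the pose commanded when the call began, along the tool's axes at that moment; what a row does not reach only later rows make up. A row lasts 1/12 s, in which the tool goes at most 41.7 mm and 7.16 degrees, less where a joint would pass 70% of its speed; a pose out of reach is approached as far as the arm can. A call with a gripper value outside its range is refused whole. The fingers move at their own pace and stop on an object; "squeeze" is the grip in N (left out, the last holds). Time passes only in rows, so rows that repeat a pose let the fingers close. It gives the time, the measured TCP pose, the force, the opening and the grip force at its end, in the units of the state.
- manip.get_state(): the state, without advancing time (a new reading comes with each control period).
- manip.capture(name): name is "side" or "top" or "wrist"; returns a dict with "pixels" (480x640x3 uint8, blue, green, red), "fx", "fy", "cx", "cy" (pixels), "position" and "attitude" of the camera in the world. Camera axes: x right, y down, z forward; pixel columns grow to the right and rows downward; lengths in m; the calibration is good to about 2 mm. A picture is of the moment at which its call begins. There is no depth.
- manip.close_job(): hands the job in; it is judged then, once.
Trained networks look in the newest picture that a camera, given by its name, has taken for a name from the list of things; names that differ only in an ending like _2 or _b are one class to them, and where a whole thing is asked for, a point or a joint stands for the part that bears it (a point fixed in the world has none). Each returns a list of dicts, best first, with "confidence" (0 to 1); they miss things now and then, are a little off and sometimes report something else, mostly with a low value. They report only what shows in the picture. A call takes as long as a camera call. They do not tell look-alikes from the thing itself.
- manip.spot_in(camera, target): "at" ([x, y, z] in m, in the coordinates of the camera as it stood for that picture, good to about 4 mm: the middle of the surface that is visible of it).
- manip.cut_out(camera, target): "pixels" (480x640 bool, what is visible of it).
The state is a dict: "clock": time; "joint_positions": joint angles; "qd": joint speeds; "joint_torque": joint torques, N m; "eef_pos": TCP position; "tcp_rot": TCP orientation; "wrist_force": force on the tool from outside, world axes, zero at the start; "moment": the same for the moment, N m; "opening": finger opening in m; "gripper_force": force on a finger pad.
Only numpy, scipy, OpenCV 4.12 (cv2) and the standard library are available. Lean on these libraries where they do the work, as an engineer would, in place of code of your own. Each camera call takes 0.05 s, during which the arm holds its last target. There are 200 camera calls.

### The job

Pick the grey cover plate off the rubber mat by its handle and hold it level about 1 cm above the open tube shaker, with its three large holes centred over the three threaded holes in the shaker's screw bosses, so that a colleague can drop the screws in; finish while still holding it there, steady and touching nothing but your gripper. The handle is thin plastic that cracks if squeezed hard, so grip it gently with no more than about 40 N from each finger, and do not knock the cover or your arm against the shaker or disturb the bottle, jar and beaker.

Things in the scene. Friction and masses are not known exactly. Their poses are not given: they have to be found in the camera images.
- cover: Loose grey plastic cover plate, 190 (x) by 140 (y) by 6 mm, about 220 g, lying flat on the mat, handle up. Origin at the centre of its underside; z up, x along its long side. A bow handle along x stands on its top. Three through holes of 14 mm diameter: a pair at the +x end, at (75, 50) and (75, -50) mm, and one at (-75, 0) mm.
- cover_grip (a point): Centre of the bar of the cover's handle, 43 mm above the centre of the plate's underside; axes as the cover's. Bar 100 mm long (x), 14 mm wide (y, grip it across this), 16 mm tall (35 to 51 mm above the plate's underside), on two posts 10 mm thick at x = -45 and +45 mm. It stands a squeeze of 40 N by each finger.
- cover_hole0 (a point): Centre of the cover's hole at (75, 50) mm, at its underside; axes as the cover's.
- cover_hole1 (a point): Centre of the cover's hole at (75, -50) mm, at its underside; axes as the cover's.
- cover_hole2 (a point): Centre of the cover's lone hole at (-75, 0) mm, at its underside; axes as the cover's.
- shaker: Tube shaker with its cover off, fixed to the bench: cream open-topped housing 190 (x) by 140 (y) by 70 mm tall. Origin at the centre of its underside; z up, x along its long side, knob on its -x end. Inside stand three screw bosses 21 mm across, flush with the rim, each with a dark 6 mm threaded hole in brass, in the same pattern as the cover's holes (fits one way round only).
- thread0 (a point): Mouth of the threaded hole at (75, 50) mm in the shaker, which takes cover_hole0; axes as the shaker's.
- thread1 (a point): Mouth of the threaded hole at (75, -50) mm in the shaker, which takes cover_hole1; axes as the shaker's.
- thread2 (a point): Mouth of the lone threaded hole at (-75, 0) mm in the shaker, which takes cover_hole2; axes as the shaker's.
- mat: Black rubber mat fixed to the bench, 240 by 190 by 4 mm, under the cover. Origin at the centre of its underside.
- bottle: Bystander: reagent bottle, 60 mm across, 130 mm tall. Origin at the centre of its underside.
- jar: Bystander: glass jar with a green lid, 80 mm across, 110 mm tall. Origin at the centre of its underside.
- beaker: Bystander: empty glass beaker, 66 mm across, 85 mm tall. Origin at the centre of its underside.
There are look-alikes about, which are no part of the job. Leave any brown or red look-alike of the cover alone.

How it is judged:
On the way:
1. the cover is lifted clear of the mat in the gripper (z of cover in the frame of mat above 0.025 m and contact force between the fingers and cover above 1 N), for 0.2 s.
At the end, for the whole second after the job is handed in: The cover is held in the gripper, still (under 20 mm/s and 0.15 rad/s), not touching the shaker, each of its three holes within 4 mm (horizontally) of its own threaded hole, so that the whole 6 mm thread shows in the 14 mm hole, and the underside at each hole 3 to 20 mm above the boss (horizontal distance between cover_hole0 and thread0 below 0.004 m and z of cover_hole0 in the frame of thread0 between 0.003 and 0.02 m and horizontal distance between cover_hole1 and thread1 below 0.004 m and z of cover_hole1 in the frame of thread1 between 0.003 and 0.02 m and horizontal distance between cover_hole2 and thread2 below 0.004 m and z of cover_hole2 in the frame of thread2 between 0.003 and 0.02 m and linear speed of cover below 0.02 m/s and angular speed of cover below 0.15 rad/s and contact force between the fingers and cover above 1 N and contact force between shaker and cover below 0.05 N); the arm keeps its last pose, push and grip.
It fails at once if the cover's handle is squeezed too hard (over 50 N by each finger, 100 N together) (contact force between the fingers and cover above 100 N).
It fails at once if the cover is knocked against the shaker (over 10 N) (contact force between shaker and cover above 10 N).
It fails at once if the shaker is bumped by the robot (over 10 N) (contact force between shaker and the arm above 10 N).
It fails at once if the bottle, jar or beaker is disturbed (moved over 20 mm) (distance of any of bottle, jar, beaker from where it was at the start of the episode above 0.02 m).
It also fails if it takes over 38 s, if anything falls off the work surface, if the arm or the gripper's body presses on something with over 40 N, if the wrist force passes 120 N, or if a joint passes its speed limit or range.

## Working session

There is one attempt and no reset: what is moved stays moved. The work goes in short steps, Python scripts to look and compute and a tool call to move; the robot and the scene stay as the last step left them, time stands still between calls to the robot, and variables do not carry over. Pictures are saved under pics/ and viewed, at most 10 in all, crops included, and the job is handed in when it is done.

Besides the shell and the picture viewer there is one more tool, called after ">>>" as a command line: name --argument value ..., lists and objects as JSON in quotes. arm_command: Moves the arm, as the interface text tells. Its arguments: {"type":"object","properties":{"targets":{"type":"array","items":{"type":"array"}},"squeeze":{"type":"number"}},"required":["targets"]}

```bash
mkdir -p pics; cat > h.py <<'E'
import numpy as np, cv2
from cell import manip
from scipy.spatial.transform import Rotation as Ro
def att(a):
    a=np.array(a,float)
    if a.shape==(3,3): return a
    if a.shape==(4,): raise SystemExit(('quat',a))
    return Ro.from_euler('xyz',a).as_matrix()
def cap(n,f=None):
    c=manip.capture(n)
    if f: cv2.imwrite('pics/'+f,c['pixels'])
    return c
def ray(c,uv,z):
    d=att(c['attitude'])@np.array([(uv[0]-c['cx'])/c['fx'],(uv[1]-c['cy'])/c['fy'],1])
    p=np.array(c['position']); return p+d*(z-p[2])/d[2]
def world(c,p): return np.array(c['position'])+att(c['attitude'])@np.array(p)
def proj(c,p):
    q=att(c['attitude']).T@(np.array(p)-np.array(c['position'])); return np.array([c['fx']*q[0]/q[2]+c['cx'],c['fy']*q[1]/q[2]+c['cy']])
E
python3 - <<'E'
from h import *
print(manip.get_state())
for n in('top','side'):
    c=cap(n,n+'0.png'); print(n,c['position'],c['attitude'],c['fx'])
    for t in('cover','cover_grip','cover_hole0','cover_hole1','cover_hole2','thread0','thread1','thread2','shaker','mat','bottle','jar','beaker'):
        print(t,[(np.round(world(c,d['at']),3),round(d['confidence'],2)) for d in manip.spot_in(n,t)[:4]])
E
```

```text
{'clock': 0.0, 'joint_positions': array([ 1.56970616e+00,  4.08620057e-02,  8.38057794e-02, -4.35434727e-04,
       -1.61547725e+00, -3.33711520e-01]), 'qd': array([-2.06061458e-03,  3.12898057e-04,  2.88003939e-05,  4.69888593e-04,
        1.03287328e-03,  2.02898090e-03]), 'joint_torque': array([ 2.96565786e-04, -3.68201458e+01,  3.47409511e+01,  6.93209276e+00,
       -5.35858475e-03,  1.10444912e-06]), 'eef_pos': array([0.19697022, 0.56642854, 0.23825317]), 'tcp_rot': array([ 3.13980884e+00, -1.57971637e-04, -3.34782473e-01]), 'wrist_force': array([ 1.04292993,  0.43650696, -0.76771431]), 'moment': array([ 0.05205613, -0.00827948, -0.00863521]), 'gripper_force': 0.0, 'opening': 0.0851652928140736}
top [0.30719356 0.07560215 1.82988842] [-2.99313149  0.02405187 -1.59455411] 538.992318391124
cover [(array([0.304, 0.419, 0.011]), 0.95), (array([0.428, 0.684, 0.014]), 0.84), (array([0.502, 0.199, 0.007]), 0.78)]
cover_grip [(array([0.508, 0.202, 0.012]), 0.81), (array([0.303, 0.424, 0.007]), 0.71)]
cover_hole0 [(array([0.432, 0.683, 0.005]), 0.89), (array([0.501, 0.193, 0.014]), 0.62
[... 1192 characters left out ...]
.432, 0.693, 0.007]), 0.65), (array([0.308, 0.43 , 0.005]), 0.56)]
cover_hole1 [(array([0.505, 0.208, 0.008]), 0.93), (array([0.432, 0.693, 0.007]), 0.65), (array([0.308, 0.43 , 0.005]), 0.56)]
cover_hole2 [(array([0.505, 0.208, 0.008]), 0.93), (array([0.432, 0.693, 0.007]), 0.65), (array([0.308, 0.43 , 0.005]), 0.56)]
thread0 [(array([ 0.483, -0.232,  0.044]), 0.97)]
thread1 [(array([ 0.483, -0.232,  0.044]), 0.97)]
thread2 [(array([ 0.483, -0.232,  0.044]), 0.97)]
shaker [(array([ 0.488, -0.23 ,  0.041]), 0.97)]
mat [(array([0.524, 0.169, 0.006]), 0.83)]
bottle [(array([0.619, 0.468, 0.082]), 0.79)]
jar [(array([ 0.628, -0.459,  0.073]), 0.61)]
beaker [(array([0.812, 0.039, 0.057]), 0.82)]
```

View pics/top0.png

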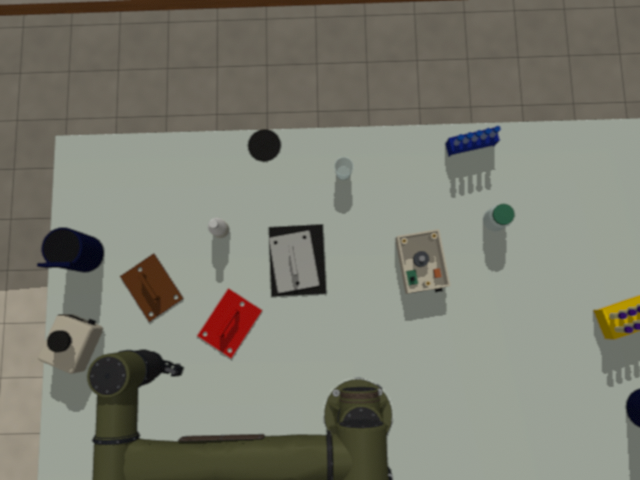

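View pics/side0.png

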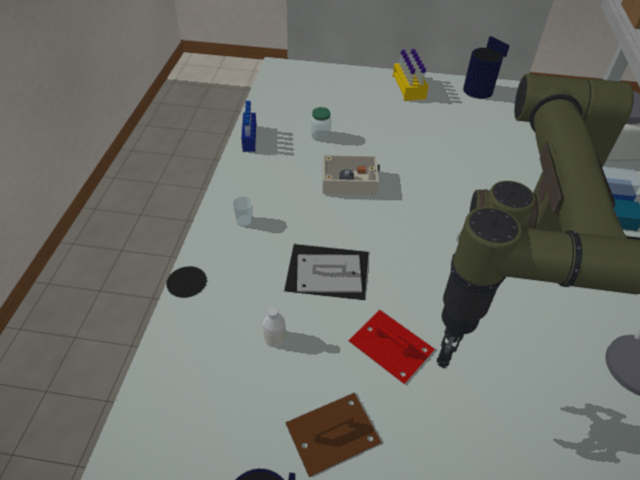

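Top view: grey cover on its mat at (295,262), with the shaker at (422,262) and its knob at (439,289). The shaker's lone boss is on the near side and its pair is far, at about (404,240) and (433,236). The red and brown look-alikes are at (230,323) and (152,288). Side view: grey cover at (330,272), shaker at (350,175). Next I'll get yaw values from the masks and a magnified crop.

```bash
python3 - <<'E'
from h import *
c=cap('top'); im=c['pixels']
a=cv2.resize(im[220:305,255:335],None,fx=5,fy=5,interpolation=cv2.INTER_CUBIC)
b=cv2.resize(im[220:305,385:465],None,fx=5,fy=5,interpolation=cv2.INTER_CUBIC)
cv2.imwrite('pics/crops.png',np.hstack([a,b]))
for t,z,near in(('cover',.01,(.502,.2)),('shaker',.07,(.49,-.23))):
    for d in manip.cut_out('top',t)[:4]:
        ys,xs=np.nonzero(d['pixels'])
        P=np.array([ray(c,uv,z)[:2] for uv in zip(xs,ys)]).astype(np.float32)
        if np.hypot(*(P.mean(0)-near))<.06: print(t,round(d['confidence'],2),cv2.minAreaRect(P*1000))
print(manip.capture('wrist')['position'],att(manip.capture('wrist')['attitude']))
E
```

```text
cover 0.56 ((504.66021728515625, 203.24887084960938), (190.5132598876953, 144.5463409423828), 8.856313705444336)
shaker 0.76 ((483.70196533203125, -223.78761291503906), (202.62005615234375, 148.93893432617188), 7.564370632171631)
[0.2672856  0.54255909 0.37397177] [[-0.32781972 -0.90379572 -0.27511365]
 [-0.94473973  0.31329188  0.09651451]
 [-0.00103853  0.29155015 -0.95655498]]
```

View pics/crops.png

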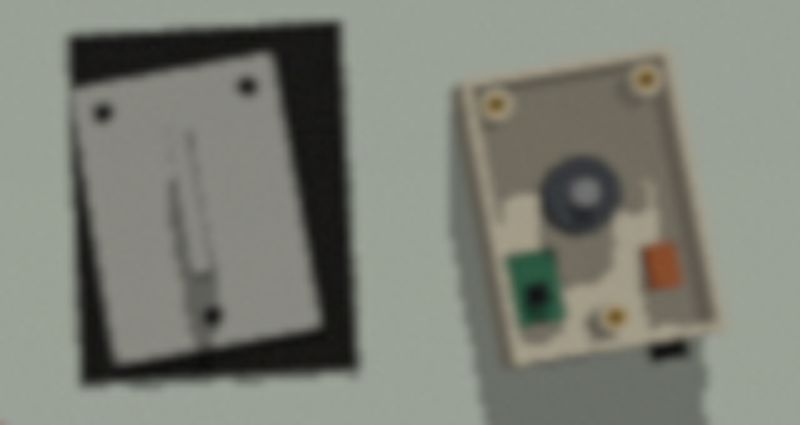

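Both pieces have the pair of holes at the far end and the lone hole near. The cover's holes are at crop pixels (103,112), (247,86), (211,316), and the bosses at (497,104), (647,78), (615,316).

```bash
cat >> h.py <<'E'
H=np.array([[.075,.05],[.075,-.05],[-.075,0]])
def fit(W):  # fit cover/shaker planar pose to three hole points (0,1,2)
    W=np.array(W)[:,:2]; a=H-H.mean(0); b=W-W.mean(0)
    th=np.arctan2((a[:,0]*b[:,1]-a[:,1]*b[:,0]).sum(),(a*b).sum())
    R=np.array([[np.cos(th),-np.sin(th)],[np.sin(th),np.cos(th)]])
    t=W.mean(0)-R@H.mean(0); res=np.linalg.norm(W-(H@R.T+t),axis=1)*1000
    return t,th,res
def go(p,yaw,s=None):
    s=s or manip.get_state(); R=att(s['tcp_rot'])
    T=att([np.pi,0,yaw])
    print('shift cm',np.round(R.T@(np.array(p)-s['eef_pos'])*100,2),'turn deg',np.round(Ro.from_matrix(R.T@T).as_rotvec(degrees=True),1))
E
python3 - <<'E'
from h import *
c=cap('top')
f=lambda L,x0,dx:[((u-dx)/5+x0-.4,v/5+220-.4) for u,v in L]
for n,L,x0,dx,z in(('cover',[(103,112),(247,86),(211,316)],255,0,.008),('shaker',[(497,104),(647,78),(615,316)],385,400,.07)):
    W=[ray(c,uv,z) for uv in f(L,x0,dx)]; t,th,r=fit(W); print(n,t,np.degrees(th),r)
    if n=='cover':
        d=np.array([np.cos(th),np.sin(th)])
        go([*(t-.05*d),.24],th)
E
```

```text
cover [0.50596243 0.2031819 ] 8.51030619763829 [0.04182284 0.46247308 0.42625361]
shift cm [36.69 26.51 -0.07] turn deg [  0.    0.  -27.7]
shaker [ 0.49051225 -0.22679825] 7.923753639543696 [0.48507457 0.36666435 0.31589189]
```

>>> arm_command --targets '[[[4,2.9,0],[0,0,-5],1],[[8,5.8,0],[0,0,-10],1],[[11,8,0],[0,0,-15],1],[[14,10.1,0],[0,0,-20],1],[[17,12.3,0],[0,0,-27.7],1]]'

```text
clock: 2.12
eef_pos: [0.3162, 0.3955, 0.2395]
tcp_rot: [-3.141, -0.0, 0.139]
wrist_force: [0.3, 0.5, 0.5]
opening: 0.0854
gripper_force: 0.0
```

```bash
python3 - <<'E'
from h import *
s=manip.get_state(); print(s['eef_pos'],s['tcp_rot'],s['joint_positions']); go([.457,.196,.24],.147)
E
```

```text
[0.31624486 0.39552589 0.23952174] [-3.14119403e+00 -3.64482352e-04  1.38999762e-01] [ 1.29493996e+00 -2.11250810e-01 -1.50681071e-01  1.73208206e-04
 -1.63085435e+00  4.14866639e-01]
shift cm [11.18 21.71 -0.05] turn deg [-0.  -0.  -0.5]
```

>>> arm_command --targets '[[[1.8,3.6,0],[0,0,0],1],[[3.6,7.2,0],[0,0,0],1],[[5.4,10.6,0],[0,0,0],1],[[7.2,14,0],[0,0,0],1],[[8.8,17.2,0],[0,0,-0.5],1]]'

```text
clock: 2.53
eef_pos: [0.4266, 0.2367, 0.2397]
tcp_rot: [-3.141, -0.001, 0.143]
wrist_force: [1.1, 0.9, -0.1]
opening: 0.0851
gripper_force: 0.0
```

>>> arm_command --targets '[[[1.2,2.2,0],[0,0,0],1],[[2.0,3.8,0],[0,0,0],1],[[2.4,4.5,0],[0,0,0],1],[[2.4,4.5,0],[0,0,0],1],[[2.4,4.5,0],[0,0,0],1]]'

```text
clock: 2.95
eef_pos: [0.4559, 0.1976, 0.2392]
tcp_rot: [-3.142, 0.0, 0.142]
wrist_force: [0.5, 0.9, -0.4]
opening: 0.0857
gripper_force: 0.0
```

```bash
python3 - <<'E'
from h import *
c=cap('wrist','w1.png'); s=manip.get_state(); print(s['eef_pos'],s['tcp_rot'],s['qd'].round(3))
t=np.array([.506,.203]); th=.147
R=np.array([[np.cos(th),-np.sin(th)],[np.sin(th),np.cos(th)]])
print([proj(c,[*(R@h+t),.01]).round() for h in H], proj(c,[*t,.055]).round())
E
```

```text
[0.45563944 0.19801167 0.23924886] [-3.14145212e+00  1.54008468e-04  1.43218570e-01] [ 0.016 -0.002 -0.     0.     0.001  0.002]
[array([272.,  81.]), array([376.,  80.]), array([324., 230.])] [324. 163.]
```

View pics/w1.png

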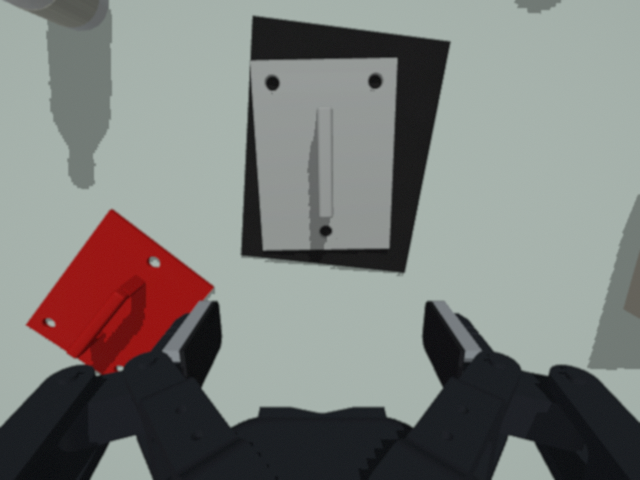

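The holes at (272,82), (375,80), (325,230) and the handle at (325,162) match the prediction within 2 px. I'll descend onto the handle.

>>> arm_command --targets '[[[4,0.2,1],[0,0,-0.2],1],[[5.05,0.2,4],[0,0,-0.2],1],[[5.05,0.2,8],[0,0,-0.2],1],[[5.05,0.2,12],[0,0,-0.2],1],[[5.05,0.2,15],[0,0,-0.2],1]]'

```text
clock: 3.42
eef_pos: [0.5046, 0.2033, 0.0855]
tcp_rot: [3.141, 0.003, 0.148]
wrist_force: [0.4, 0.1, 0.0]
opening: 0.0856
gripper_force: 0.0
```

>>> arm_command --targets '[[[0,0,2],[0,0,0],1],[[0,0,4],[0,0,0],1],[[0,0,5.5],[0,0,0],1],[[0,0,5.5],[0,0,0],1],[[0,0,5.5],[0,0,0],1]]'

```text
clock: 3.83
eef_pos: [0.5055, 0.2033, 0.034]
tcp_rot: [3.14, 0.001, 0.148]
wrist_force: [1.9, -0.3, 0.2]
opening: 0.0852
gripper_force: 0.0
```

```bash
python3 - <<'E'
from h import *
c=cap('wrist','w2.png'); s=manip.get_state(); print(s['eef_pos'],s['tcp_rot'],s['wrist_force'],s['joint_positions']); go([.506,.203,.034],.147)
E
```

```text
[0.50628886 0.20359665 0.03526713] [ 3.14140764e+00 -8.88685860e-04  1.47965958e-01] [0.17357343 0.09627213 0.42568837] [ 7.51150359e-01 -3.14282473e-02 -3.63321391e-01  6.94528768e-04
 -1.23827634e+00  9.67385337e-01]
shift cm [-0.04  0.05  0.13] turn deg [ 0.  -0.1  0.1]
```

View pics/w2.png

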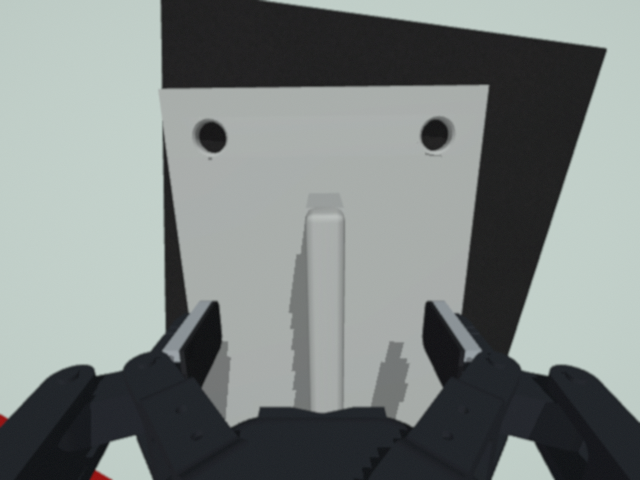

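The bar (column 325) sits midway between the pads (about 217 and 430). Closing at 30 N.

>>> arm_command --targets '[[[0,0,0],[0,0,0],-1],[[0,0,0],[0,0,0],-1],[[0,0,0],[0,0,0],-1],[[0,0,0],[0,0,0],-1],[[0,0,0],[0,0,0],-1]]' --squeeze 30

```text
clock: 4.3
eef_pos: [0.5064, 0.2027, 0.0347]
tcp_rot: [-3.141, -0.001, 0.146]
wrist_force: [-0.3, -0.0, -0.2]
opening: 0.0259
gripper_force: 0.0
```

>>> arm_command --targets '[[[0,0,0],[0,0,0],-1],[[0,0,0],[0,0,0],-1],[[0,0,0],[0,0,0],-1],[[0,0,0],[0,0,0],-1],[[0,0,0],[0,0,0],-1]]'

```text
clock: 4.72
eef_pos: [0.5064, 0.2027, 0.0346]
tcp_rot: [3.141, -0.0, 0.146]
wrist_force: [-0.1, -1.1, 3.2]
opening: 0.0136
gripper_force: 30.4
```

>>> arm_command --targets '[[[0,0,-1],[0,0,0],-1],[[0,0,-3],[0,0,0],-1],[[0,0,-5.5],[0,0,0],-1],[[0,0,-8],[0,0,0],-1],[[0,0,-10.5],[0,0,0],-1]]'

```text
clock: 5.13
eef_pos: [0.5056, 0.2025, 0.1401]
tcp_rot: [3.141, 0.001, 0.146]
wrist_force: [0.3, -0.3, -2.6]
opening: 0.0134
gripper_force: 29.6
```

>>> arm_command --targets '[[[0,0,-2],[0,0,0],-1],[[0,0,-3],[0,0,0],-1],[[0,0,-3.5],[0,0,0],-1],[[0,0,-3.5],[0,0,0],-1],[[0,0,-3.5],[0,0,0],-1]]'

```text
clock: 5.55
eef_pos: [0.5056, 0.2026, 0.1727]
tcp_rot: [3.141, 0.002, 0.146]
wrist_force: [-0.3, 0.1, -2.9]
opening: 0.0137
gripper_force: 29.7
```

```bash
python3 - <<'E'
from h import *
c=cap('wrist','w3.png'); s=manip.get_state(); print(s['eef_pos'],s['tcp_rot'],s['wrist_force'],s['gripper_force'],s['opening']); go([.4905,-.2268,.17],np.radians(7.9))
E
```

```text
[0.50550793 0.20247214 0.17237467] [3.14063993e+00 2.79744081e-03 1.46396014e-01] [-0.49522053  0.17430646 -2.92348502] 29.700051248073578 0.013531528742810097
shift cm [-7.75 42.25  0.3 ] turn deg [0.1 0.2 0.5]
```

View pics/w3.png

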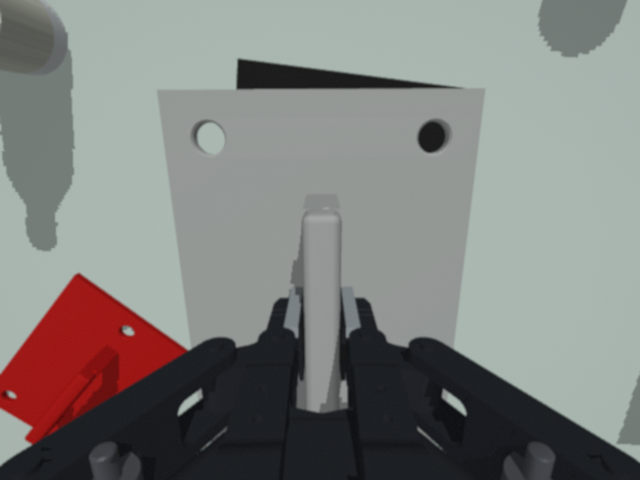

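The cover hangs level in the pads, with its far holes at (210,137) and (433,136). I'll carry it to the shaker at this height.

>>> arm_command --targets '[[[-0.3,1.5,0],[0,0,0],-1],[[-0.8,4.5,0],[0,0,0],-1],[[-1.5,8,0],[0,0,0],-1],[[-2.1,11.5,0],[0,0,0],-1],[[-2.8,15,0],[0,0,0],-1]]'

```text
clock: 6.02
eef_pos: [0.4995, 0.0483, 0.173]
tcp_rot: [3.141, 0.002, 0.147]
wrist_force: [1.3, -0.3, -2.6]
opening: 0.0136
gripper_force: 29.7
```

>>> arm_command --targets '[[[-0.6,3.5,0],[0,0,0],-1],[[-1.3,7,0],[0,0,0],-1],[[-1.9,10.5,0],[0,0,0],-1],[[-2.6,14,0],[0,0,0],-1],[[-3.2,17.5,0],[0,0,0],-1]]'

```text
clock: 6.43
eef_pos: [0.493, -0.1297, 0.1733]
tcp_rot: [-3.141, 0.002, 0.146]
wrist_force: [0.8, -0.2, -2.7]
opening: 0.0136
gripper_force: 29.7
```

>>> arm_command --targets '[[[-0.6,3.5,0],[0,0,0],-1],[[-1.2,6.5,0],[0,0,0],-1],[[-1.6,8.7,0],[0,0,0.3],-1],[[-1.8,9.7,0],[0,0,0.5],-1],[[-1.8,9.7,0],[0,0,0.5],-1]]'

```text
clock: 6.85
eef_pos: [0.4894, -0.2282, 0.1729]
tcp_rot: [-3.141, 0.003, 0.134]
wrist_force: [-0.2, 0.6, -2.8]
opening: 0.0136
gripper_force: 29.7
```

>>> arm_command --targets '[[[0,0,0],[0,0,0],-1],[[0,0,0],[0,0,0],-1]]'

```text
clock: 7.02
eef_pos: [0.4904, -0.2255, 0.1738]
tcp_rot: [-3.141, 0.001, 0.138]
wrist_force: [-0.6, 1.0, -2.5]
opening: 0.0138
gripper_force: 29.7
```

```bash
python3 - <<'E'
from h import *
c=cap('wrist','w4.png'); s=manip.get_state(); print(s['eef_pos'],s['tcp_rot'],s['wrist_force'],s['gripper_force'],s['opening']); go([.4905,-.2268,.17],np.radians(7.9))
t=np.array([.4905,-.2268]); th=np.radians(7.9)
R=np.array([[np.cos(th),-np.sin(th)],[np.sin(th),np.cos(th)]])
print([proj(c,[*(R@h+t),.07]).round() for h in H])
cv2.imwrite('pics/t4.png',cv2.resize(cap('top')['pixels'][215:305,370:480],(770,630)[:2])[:600])
E
```

```text
[ 0.49059647 -0.22532648  0.17404835] [-3.1413194e+00  3.1786638e-04  1.3884977e-01] [-1.05453718  0.26281686 -2.36425397] 29.733086228370667 0.013313182717210664
shift cm [-0.03  0.14  0.4 ] turn deg [-0.   0.   0.1]
[array([249., 135.]), array([400., 135.]), array([324., 334.])]
```

View pics/w4.png

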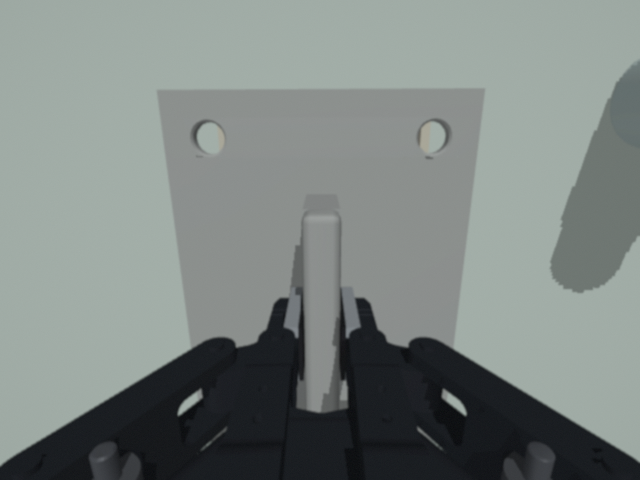

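The cover is level, and bits of the housing rim show through its holes at (210,137) and (433,136). I'll descend most of the way and check the threads through the holes.

>>> arm_command --targets '[[[0,0.1,1],[0,0,0.1],-1],[[0,0.1,2.5],[0,0,0.1],-1],[[0,0.1,4],[0,0,0.1],-1],[[0,0.1,5],[0,0,0.1],-1],[[0,0.1,5.4],[0,0,0.1],-1]]'

```text
clock: 7.53
eef_pos: [0.4899, -0.2264, 0.1178]
tcp_rot: [-3.14, 0.003, 0.137]
wrist_force: [-0.8, -0.1, -2.8]
opening: 0.0136
gripper_force: 29.7
```

>>> arm_command --targets '[[[0,0,0],[0,0,0],-1],[[0,0,0],[0,0,0],-1],[[0,0,0],[0,0,0],-1]]'

```text
clock: 7.78
eef_pos: [0.4913, -0.2273, 0.1214]
tcp_rot: [3.141, -0.001, 0.136]
wrist_force: [-0.5, 0.6, -3.0]
opening: 0.0137
gripper_force: 29.7
```

```bash
python3 - <<'E'
from h import *
c=cap('wrist'); s=manip.get_state(); print(s['eef_pos'],s['tcp_rot'],s['wrist_force'],s['gripper_force'])
im=c['pixels']; a=cv2.resize(im[100:175,170:270],(400,300),interpolation=cv2.INTER_CUBIC); b=cv2.resize(im[100:175,385:485],(400,300),interpolation=cv2.INTER_CUBIC)
d=cap('side')['pixels']; e=cap('top')['pixels']
d=cv2.resize(d[140:215,305:405],(400,300),interpolation=cv2.INTER_CUBIC); e=cv2.resize(e[225:300,372:472],(400,300),interpolation=cv2.INTER_CUBIC)
cv2.imwrite('pics/w5.png',np.vstack([np.hstack([a,b]),np.hstack([d,e])]))
E
```

```text
[ 0.49130889 -0.22730362  0.12148259] [ 3.14073471e+00 -1.64959487e-03  1.36150512e-01] [ 0.76873135  0.14075909 -2.01890599] 29.688345193862915
```

View pics/w5.png

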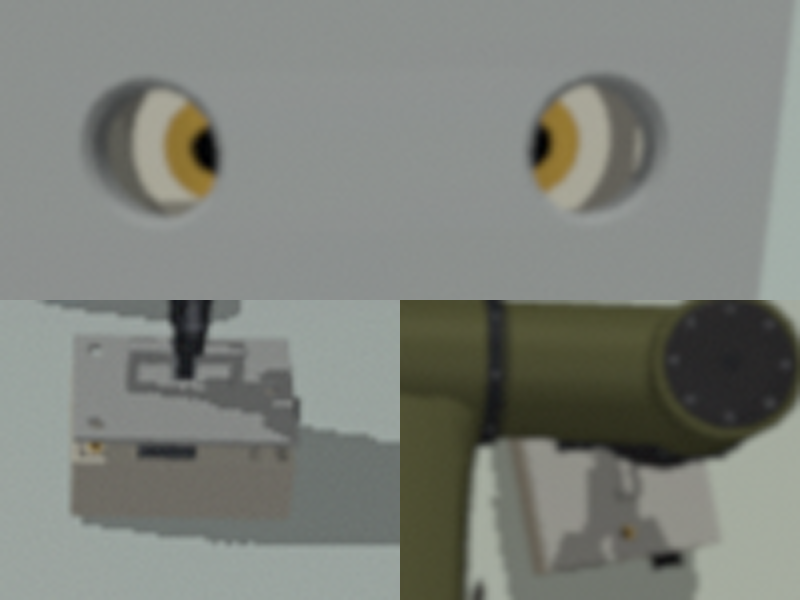

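Threads show through both far holes, at about px (222,137) and (419.5,136), against hole centres of about (208,137) and (434.5,136.5). In the top crop the lone thread shows in its hole at crop (627,532). Now I'll compute the residual offset.

```bash
python3 - <<'E'
from h import *
c=cap('wrist'); s=manip.get_state(); print(s['eef_pos'],s['tcp_rot'])
u=s['eef_pos'][2]-.0307; R=att(s['tcp_rot'])
print('under',u)
f=lambda x,y,x0:(x/4+x0-.4,y/4+100-.4)
T=[ray(c,f(208,148,170),.07),ray(c,f(138,143,385),.07)]
C=[ray(c,f(152,147,170),u+.006),ray(c,f(199,146,385),u+.006)]
print('T',np.round(T,4),'C',np.round(C,4)); 
for t,k in zip(T,C): print('err tool mm',(R.T@((t-k)*[1,1,0])*1000).round(1))
print('spacing',np.linalg.norm(T[0]-T[1]),np.linalg.norm(C[0]-C[1]))
a=lambda P:np.degrees(np.arctan2(*(P[0]-P[1])[[1,0]]))-90
print('yaw T,C',a(T),a(C))
E
```

```text
[ 0.49103573 -0.22724115  0.12100491] [ 3.14116545e+00 -9.78437115e-04  1.36016226e-01]
under 0.09030490971958828
T [[ 0.5574 -0.1655  0.07  ]
 [ 0.5719 -0.2665  0.07  ]] C [[ 0.5577 -0.1666  0.0963]
 [ 0.5715 -0.2662  0.0963]]
err tool mm [-0.1 -1.1 -0. ]
err tool mm [0.4 0.3 0. ]
spacing 0.10196729990673245 0.10052880139538296
yaw T,C 8.18594995709212 7.899471097476166
```

Errors are about 1 mm. I'll lower 1 cm and settle.

>>> arm_command --targets '[[[0,0,0.4],[0,0,-0.1],-1],[[0,0,0.8],[0,0,-0.2],-1],[[0,0,0.9],[0,0,-0.2],-1],[[0,0,0.9],[0,0,-0.2],-1],[[0,0,0.9],[0,0,-0.2],-1]]'

```text
clock: 8.4
eef_pos: [0.4907, -0.2272, 0.1112]
tcp_rot: [3.141, 0.0, 0.139]
wrist_force: [0.1, 0.0, -1.2]
opening: 0.0135
gripper_force: 29.7
```

>>> arm_command --targets '[[[0,0,0],[0,0,0],-1],[[0,0,0],[0,0,0],-1],[[0,0,0],[0,0,0],-1],[[0,0,0],[0,0,0],-1],[[0,0,0],[0,0,0],-1]]'

```text
clock: 8.82
eef_pos: [0.4908, -0.2272, 0.1114]
tcp_rot: [3.141, -0.0, 0.14]
wrist_force: [0.1, 0.2, -2.3]
opening: 0.0141
gripper_force: 29.7
```

```bash
python3 - <<'E'
from h import *
c=cap('wrist'); 
for i in range(3): s=manip.get_state(); print(s['eef_pos'],s['tcp_rot'],s['wrist_force'],s['gripper_force']); cc=cap('side')
im=c['pixels']; a=cv2.resize(im[100:175,170:270],(400,300),interpolation=cv2.INTER_CUBIC); b=cv2.resize(im[100:175,385:485],(400,300),interpolation=cv2.INTER_CUBIC)
e=cap('top')['pixels']
d=cv2.resize(cc['pixels'][140:215,305:405],(400,300),interpolation=cv2.INTER_CUBIC); e=cv2.resize(e[267:312,405:465],(400,300),interpolation=cv2.INTER_CUBIC)
cv2.imwrite('pics/w6.png',np.vstack([np.hstack([a,b]),np.hstack([d,e])]))
E
```

```text
[ 0.49077737 -0.22717745  0.11140808] [ 3.14147084e+00 -6.65835115e-05  1.39490920e-01] [-0.02578709 -0.55742493 -1.93722759] 29.696235358715057
[ 0.49076845 -0.22716645  0.11140477] [ 3.14149315e+00 -9.23568249e-05  1.39451160e-01] [ 0.21614617 -0.35340916 -1.93492705] 29.69649374485016
[ 0.4907579  -0.22717578  0.11137991] [ 3.14146131e+00 -1.45236866e-05  1.39478291e-01] [ 0.45556408  0.38036607 -3.1186205 ] 29.696912169456482
```

View pics/w6.png

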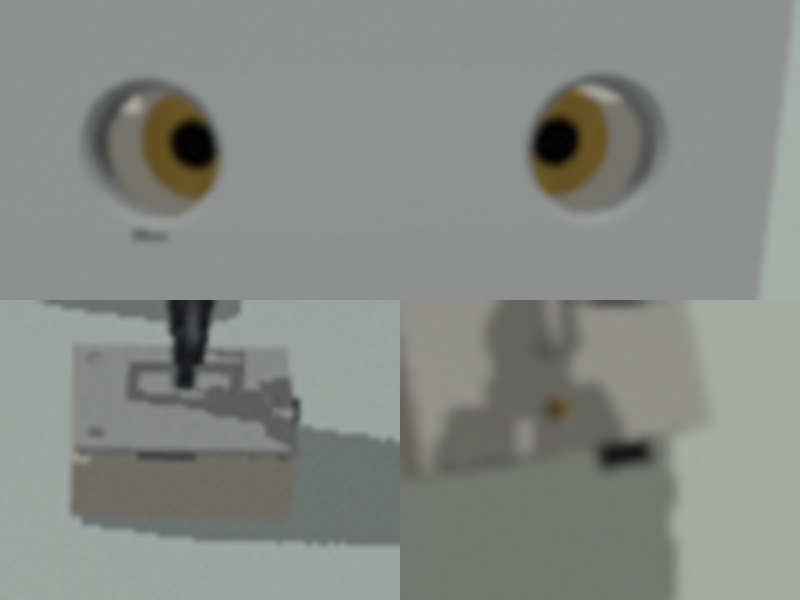

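Both 6 mm threads show whole at crop (193,144) and (555,140), and the third shows in its hole at (558,408). One last numeric check.

```bash
python3 - <<'E'
from h import *
c=cap('wrist'); s=manip.get_state()
u=s['eef_pos'][2]-.0307; R=att(s['tcp_rot']); print('under',u)
f=lambda x,y,x0:(x/4+x0-.4,y/4+100-.4)
T=[ray(c,f(193,144,170),.07),ray(c,f(155,140,385),.07)]
C=[ray(c,f(152,147,170),u+.006),ray(c,f(199,146,385),u+.006)]
for t,k in zip(T,C): print('err tool mm',(R.T@((t-k)*[1,1,0])*1000).round(1))
a=lambda P:np.degrees(np.arctan2(*(P[0]-P[1])[[1,0]]))-90
print(a(T),a(C), np.linalg.norm(T[0]-T[1]))
E
```

```text
under 0.08068298102620546
err tool mm [ 0.3 -0.3 -0. ]
err tool mm [ 0.7 -0.2  0. ]
8.30471757037678 8.098759827593554 0.10036874967265855
```

The errors are under 1 mm, the gap is about 10.7 mm and the arm is steady, so I'm handing in.

```bash
python3 -c "
from cell import manip
print(manip.close_job())"
```

```text
the job is handed in; nothing more can be done
None
```

The job is handed in with the cover held level and steady at about 30 N per finger, roughly 10.7 mm above the shaker; the two far holes measured within 1 mm of their threads, the lone hole was checked only by eye in the top view, and no judge's result came back.

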